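Shim the strip pack in its press nest and hold it flush

TASK

Take the thick spacer out of the slotted stand and slide it upright down into the one gap between the spring-mounted strip-pack tile and its four stop blocks that is wide enough for it, until it stands on the base plate, and let go of it. Then push the tile down with the gripper's fingers until its top is flush with the stop blocks, and finish while still holding it pressed down. Leave the thin spacer in the stand and the other things on the bench where they are.

Things in the scene. Friction and masses are not known exactly. Their poses are not given: they have to be found in the camera images.
- spacer_center (a point): Centre of the thick spacer, a loose plain aluminium plate 36 mm wide (its x) x 12 mm thick (its y) x 60 mm high (its z, up), 30 mm below its top. It starts upright in one of the stand's two slots (which one varies), its top 66 mm above the bench and 42 mm above the stand's top. 50 to 85 g.
- leaf_center (a point): Centre of the thin spacer, 36 x 6 x 60 mm (width x, thickness y, height z), loose, upright in the stand's other slot. Stays there.
- stand: Fixed black plastic stand 60 (x) x 110 (y) x 24 mm high with two upright slots, their centres at y = +27.5 and -27.5 mm; each slot is 40 mm (x) by 15 mm (y), 18 mm deep, floor at z = 6 mm. Origin at the centre of its underside, z up.
- jig: Fixed dark steel base plate of the press nest, 220 x 220 x 12 mm, top at z = 12 mm. Origin at the centre of its underside, straight under the tile's centre; the tile's sides are parallel to its x and y axes.
- tile_top (a point): Centre of the top face of the strip-pack tile, a square steel pack of strips 80 x 80 mm, 26 mm thick, in the middle of the base plate. Free, its top is at z = 42 mm, 8 mm above the stop blocks' tops; flush, at z = 34 mm. Axes parallel to the jig's.
- tile (a joint): How far the tile is pressed down, m: 0 free, 0.008 flush with the stop blocks and on its stop. It moves straight down against a spring (about 3 N to start, 6 N at the stop) and comes back up when let go.
- stop_a: One of four square steel stop blocks fixed around the tile, this one 40 x 40 mm and 22 mm high, top at z = 34 mm. Origin at the centre of its underside (z = 12 mm); axes parallel to the jig's. Its centre lies 77 mm from the tile's centre, straight out from the middle of one of the tile's four sides (which one varies), so the gap to the tile is 17 mm. The spacer fits here with 5 mm to spare.
- stop_b: One of four square steel stop blocks fixed around the tile, this one 54 x 54 mm and 22 mm high, top at z = 34 mm. Origin at the centre of its underside (z = 12 mm); axes parallel to the jig's. Its centre lies 77 mm from the tile's centre, straight out from the middle of one of the tile's four sides (which one varies), so the gap to the tile is 10 mm. Too narrow.
- stop_c: One of four square steel stop blocks fixed around the tile, this one 56 x 56 mm and 22 mm high, top at z = 34 mm. Origin at the centre of its underside (z = 12 mm); axes parallel to the jig's. Its centre lies 77 mm from the tile's centre, straight out from the middle of one of the tile's four sides (which one varies), so the gap to the tile is 9 mm. Too narrow.
- stop_d: One of four square steel stop blocks fixed around the tile, this one 58 x 58 mm and 22 mm high, top at z = 34 mm. Origin at the centre of its underside (z = 12 mm); axes parallel to the jig's. Its centre lies 77 mm from the tile's centre, straight out from the middle of one of the tile's four sides (which one varies), so the gap to the tile is 8 mm. Too narrow.
- tape_c (a point): Centre of a loose roll of green tape lying flat, 56 mm across, 18 mm high. Bystander.
- terminal_c (a point): Centre of a loose black hand-held terminal lying flat, 160 (x) x 70 (y) x 28 mm. Bystander.
- stapler_c (a point): Centre of a loose stapler, 110 (x) x 34 (y) x 36 mm. Bystander.
- strips_c (a point): Centre of a loose flat stack of metal strips, 70 (x) x 50 (y) x 12 mm. Bystander.
Not all that is in view belongs to the job. What is shaped like the part that bears spacer_center but purple is not meant.

How it is judged (in metres and radians):
On the way, in this order (a step that is already met when the one before it is completed fails the run):
1. the thick spacer is lifted clear of the stand (height (world z) of spacer_center above 0.06 m), for 0.1 s.
2. the thick spacer stands on the base plate in the wide gap, let go, with the tile not yet pressed (horizontal distance between spacer_center and tile_top below 0.054 m and horizontal distance between spacer_center and stop_a below 0.034 m and height (world z) of spacer_center below 0.046 m and angle between spacer_center's own z axis and vertical below 0.15 rad and contact force between the fingers and spacer below 0.3 N and value of joint tile below 0.004 m), for 0.2 s.
3. the fingers press the tile flush (value of joint tile above 0.0065 m and contact force between the fingers and tile above 2 N), for 0.2 s.
At the end, for the whole second after the job is handed in: Thick spacer at rest on the base plate (centre below z = 46 mm, within 0.15 rad of upright), untouched, in the 17 mm gap: centre within 54 mm of the tile's centre and 34 mm of the 40 mm block's in plan. Fingers press the tile with over 2 N, within 1.5 mm of flush (all of step 3 and horizontal distance between spacer_center and tile_top below 0.054 m and horizontal distance between spacer_center and stop_a below 0.034 m and height (world z) of spacer_center below 0.046 m and angle between spacer_center's own z axis and vertical below 0.15 rad and contact force between the fingers and spacer below 0.3 N and linear speed of spacer below 0.02 m/s); the arm keeps its last pose, push and grip.
It fails at once if the thin spacer or a bystander is moved more than 30 mm (distance of any of leaf_center, tape_c, terminal_c, stapler_c, strips_c from where it was at the start of the episode above 0.03 m).
It also fails if it takes over 48 s, if anything falls off the work surface, if the arm or the gripper's body presses on something with over 40 N, if the wrist force passes 120 N, or if a joint passes its speed limit or range.

ROBOT

A 7-joint arm with a two-finger parallel gripper is mounted at the origin on the work surface. World frame = base frame: x ahead of the robot, y to its left, z up, the work surface at z = 0. Lengths are in m, angles in degrees, forces in N, time in s.
With the tool pointing down it reaches from about 0.35 to 0.9 m from the base axis. Payload 7.2 kg.
Tool frame: the origin (TCP) lies at the very end of the fingers, on their centre line; the grasp point (between the pads) lies 19 mm behind it; z points along the fingers, y is the line along which they close (so a half turn about z gives the same grasp; the last joint's range is limited). The gripper opens to 88 mm and grips with 3 to 60 N. Pads are 20 mm wide; open, the fingers measure 115 mm over their backs; the gripper's body (75 mm by 178 mm) begins 61 mm behind the grasp point.
Start: joints at [-69.511, 23.554, -0.728, 91.456, 0.321, 64.991, -4.71], TCP at [0.258, 0.569, 0.199] pointing down, gripper open.
Joint ranges: [-169.25, 169.25], [-16.82, 113.86], [-84.01, 82.57], [7.8, 145.47], [-59.2, 239.2], [7.22, 106.19], [-163.78, 163.78]. Speed limits (degrees/s): [136.94, 136.94, 172.46, 172.46, 180, 180, 180].

INTERFACE

Orientations are given as a 3x3 rotation matrix whose columns are the frame's x, y, z axes.
In Python, from rig import telemetry, viewer, robot gives the robot as it stands.
- The arm moves only by the tool servo_tool, never from a script. Its argument "plan" is a list that holds one entry, the list of rows, each a list of 6 numbers: the shift along the tool's x, y, z scaled (see below), then the turn, a rotation vector about the tool's x, y, z scaled (see below). In form: [[[x, y, z, ax, ay, az], ...]]. A call has 1 to 12 rows; each row is the pose to reach, as a shift and turn from the pose commanded when the call began, along the tool's axes at that moment, turning the shorter way round; what a row does not reach only later rows make up. The controller multiplies each number of a shift by 0.75 m and each number of a turn by 180 degrees. A row lasts 1/8 s, in which the tool goes at most 62.5 mm and 10.7 degrees, less where a joint would pass 70% of its speed; a pose out of reach is approached as far as the arm can. A call with a number of a shift or a turn outside -1 to 1 is refused whole. A call with a gripper value outside its range is refused whole. "gripper" is the gripper's target within -1 to 1 (fully open at 1, half-way at 0, shut at -1), set as the call begins (left out, the last holds). The fingers move at their own pace and stop on an object; the grip force is fixed at half the most. Time passes only in rows, so rows that repeat a pose let the fingers close. It gives the time, the measured TCP pose, the force, the opening and the grip force at its end, in the units of the state.
- telemetry.sense(): the state, without advancing time (a new reading comes with each control period).
- viewer.grab_frame(name): name is "side" or "top"; returns a dict with "color" (400x640x3 uint8, red, green, blue), "range_z" (400x640 float32, m along the optical axis (not along the pixel's ray), 0 where there is no reading), "fx", "fy", "cx", "cy" (pixels), "world_from_camera" (4x4, takes a point from camera to world coordinates). Camera axes: x right, y up, looking along -z (the intrinsics and any distortion apply to the point x, -y, -z); pixel columns grow to the right and rows downward; lengths in m; the calibration is good to about 2 mm. A picture is of the moment at which its call begins.
- robot.close_job(): hands the job in; it is judged then, once.
The state is a dict: "time": time; "q": joint angles; "qvel": joint speeds; "effort": joint torques, N m; "tcp_pos": TCP position; "eef_rot": TCP orientation; "force": force on the tool from outside, world axes, zero at the start; "torque": the same for the moment, N m; "gripper_width": finger opening in m; "gripper_force": force on a finger pad.
Only numpy, scipy, OpenCV 4.12 (cv2) and the standard library are available. Lean on these libraries where they do the work, as an engineer would, in place of code of your own. Each camera call takes 0.05 s, during which the arm holds its last target. There are 200 camera calls.

## Working session

There is one attempt and no reset: what is moved stays moved. The work goes in short steps, Python scripts to look and compute and a tool call to move; the robot and the scene stay as the last step left them, time stands still between calls to the robot, and variables do not carry over. Pictures are saved under pics/ and viewed, at most 10 in all, crops included, and the job is handed in when it is done.

Besides the shell and the picture viewer there is one more tool, called after "Request:" in YAML: its name, and indented under it one key for each argument. servo_tool: Moves the arm, as the interface text tells. Its arguments: {"type":"object","properties":{"plan":{"type":"array","items":{"type":"array","items":{"type":"array","items":{"type":"number","minimum":-1,"maximum":1}}}},"gripper":{"type":"number"}},"required":["plan"]}

```bash
mkdir -p pics; ls; cat > h.py <<'E'
import numpy as np, cv2
from rig import telemetry, viewer, robot
def grab(n):
    f=viewer.grab_frame(n); 
    d=f["range_z"]; v,u=np.mgrid[0:400,0:640]
    P=np.stack([(u-f["cx"])/f["fx"]*d,-(v-f["cy"])/f["fy"]*d,-d],-1)
    T=np.array(f["world_from_camera"]); W=P@T[:3,:3].T+T[:3,3]; W[d==0]=np.nan
    f["W"]=W; return f
def save(f,n): cv2.imwrite(f"pics/{n}.png",cv2.cvtColor(f["color"],cv2.COLOR_RGB2BGR))
E
python3 - <<'E'
from h import *
s=telemetry.sense(); print({k:np.round(v,3).tolist() for k,v in s.items()})
for n in("top","side"):
    f=grab(n); save(f,n+"0"); np.savez(f"/tmp/{n}0.npz",W=f["W"],c=f["color"]); print(n,f["fx"],np.round(f["world_from_camera"],3).tolist(),[k for k in f])
E
```

```text
pics
{'time': 0.0, 'q': [-69.51, 23.6, -0.728, 91.505, 0.322, 64.99, -4.709], 'qvel': [-0.018, 0.023, -0.048, 0.058, -0.029, 0.002, 0.082], 'effort': [0.001, -58.793, 0.642, -29.108, -0.054, 0.018, 0.0], 'tcp_pos': [0.258, 0.569, 0.198], 'eef_rot': [[-0.911, 0.413, -0.001], [0.413, 0.911, -0.002], [-0.0, -0.002, -1.0]], 'force': [-0.396, 0.264, -0.518], 'torque': [-0.012, 0.004, -0.057], 'gripper_force': 0.0, 'gripper_width': 0.088}
top 363.04923077037836 [[0.135, 0.968, -0.211, 0.346], [-0.991, 0.133, -0.025, 0.044], [0.003, 0.212, 0.977, 0.917], [0.0, 0.0, 0.0, 1.0]] ['color', 'range_z', 'fx', 'fy', 'cx', 'cy', 'world_from_camera', 'W']
side 480.5931584779886 [[0.689, 0.378, -0.618, -0.158], [-0.725, 0.348, -0.594, -0.64], [-0.01, 0.858, 0.514, 0.664], [0.0, 0.0, 0.0, 1.0]] ['color', 'range_z', 'fx', 'fy', 'cx', 'cy', 'world_from_camera', 'W']
```

View pics/top0.png

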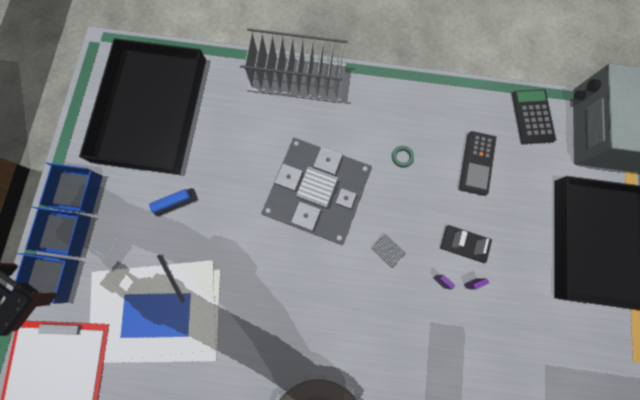

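View pics/side0.png

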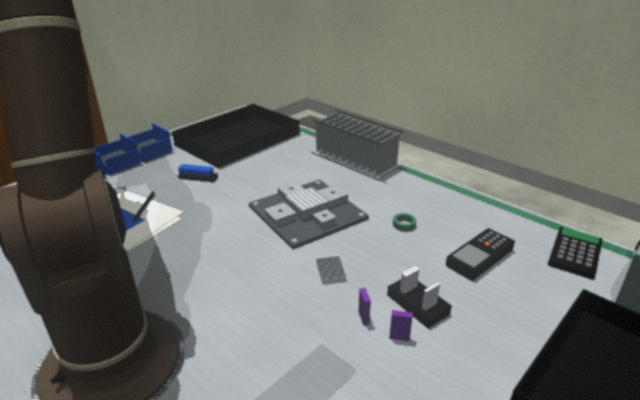

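The top view shows the jig near (317,190), with the smallest block on the right at (346,198). The stand is at (466,244) with its two plates. The purple decoys are at (444,281) and (477,283), and the strips at (388,250) lie between the stand and the jig. Next I'll measure from depth.

```bash
cat > m.py <<'E'
from h import *
def rect(p):
    r=cv2.minAreaRect((p[:,:2]*1000).astype(np.float32)); return np.round(r[0],1),np.round(r[1],1),round(r[2],1)
for n in("top","side"):
    z=np.load(f"/tmp/{n}0.npz"); W,c=z["W"],z["c"].astype(int)
    Z=W[...,2]
    r0={"top":(slice(215,270),slice(430,502)),"side":(slice(255,330),slice(380,458))}[n]
    w=W[r0].reshape(-1,3); col=c[r0].reshape(-1,3)
    bl=np.linalg.norm(w[:,:2]-np.nanmedian(w[:,:2],0),axis=1)<.09
    purple=(col[:,2]-col[:,1]>25)
    k=bl&~purple&(abs(w[:,2]-.024)<.006)&(col.max(1)<90); print(n,"stand",k.sum(),rect(w[k]))
    k=bl&~purple&(w[:,2]>.040); q=w[k]
    lab=cv2.kmeans(q[:,:2].astype(np.float32),2,None,(3,50,1e-6),5,cv2.KMEANS_PP_CENTERS)[1].ravel()
    for i in 0,1: 
        t=q[lab==i]; tt=t[t[:,2]>.06]; print(" plate",len(t),t[:,2].max(),rect(t),len(tt),rect(tt) if len(tt)>3 else "")
    r0={"top":(slice(135,245),slice(258,375)),"side":(slice(170,248),slice(245,372))}[n]
    m=np.zeros(Z.shape,np.uint8); m[r0]=1
    print(" jig",rect(W[(m>0)&(Z>.007)&(Z<.05)]))
    k=(m>0)&(Z>.038)&(Z<.05); print(" tile",k.sum(),rect(W[k]),np.median(Z[k]))
    k=((m>0)&(Z>.027)&(Z<.0385)).astype(np.uint8); N,L,S,C=cv2.connectedComponentsWithStats(k)
    for i in range(1,N):
        if S[i,4]>60: print(" blk",S[i],C[i].round(),rect(W[L==i]),np.median(Z[L==i]))
E
python3 m.py
```

```text
top stand 708 (array([ 468.8, -304.4]), array([109.6,  59.1]), 79.2)
 plate 140 0.07138926217097974 (array([ 474.9, -277.6]), array([13.1, 36.2]), 79.1) 91 (array([ 474.6, -277.7]), array([12.7, 35.6]), 79.8)
 plate 111 0.06879899668712175 (array([ 464.3, -331.9]), array([ 7.6, 35.8]), 79.6) 57 (array([ 464.2, -332.1]), array([ 7.5, 35.7]), 77.7)
 jig (array([558.3,  41.5]), array([293. , 238.9]), 76.9)
 tile 1042 (array([561.8,  78.2]), array([165.2, 146.9]), 25.8) 0.04267759038708446
 blk [314 146  28  29 509] [327. 160.] (array([632.6,  61.3]), array([58.1, 59.2]), 76.5) 0.034345328686738785
 blk [275 164  28  27 463] [288. 177.] (array([575.3, 153.8]), array([54.3, 54.8]), 76.4) 0.03447086556829604
 blk [336 188  20  21 259] [346. 198.] (array([540. ,   4.1]), array([39.8, 40.7]), 76.6) 0.034494300194133354
 blk [291 202  29  29 518] [305. 216.] (array([482.7,  96.6]), array([56.2, 56.2]), 76.8) 0.03454665281319663
side stand 965 (array([ 467.4, -304.9]), array([108.4,  62.7]), 79.3)
 plate 263 0.07054370875142413 (array([ 474.3, -277.5]), array([15. , 39.5]), 80.4) 128 (array([ 474.1, -276.8]), array([14.1, 37. ]), 79.3)
 plate 207 0.06936399371643176 (array([ 464.6, -330.8]), array([ 8.3, 39.7]), 79.5) 88 (array([ 465. , -331.3]), array([ 7.5, 39. ]), 82.0)
 jig (array([585.2,  91.9]), array([364.4, 348.8]), 44.7)
 tile 686 (array([561.2,  72.5]), array([151.3, 170.2]), 34.9) 0.043766296896865786
 blk [277 181  27  15 225] [289. 188.] (array([573.8, 157.3]), array([53.2, 54.2]), 77.2) 0.03607537970624364
 blk [ 264  185   84   40 1090] [308. 207.] (array([548.3,  49.7]), array([134.1, 214.1]), 74.2) 0.03538942286851832
```

```bash
cat > go.py <<'E'
import sys; from h import *
from scipy.spatial.transform import Rotation as Ro
def to(x,y,z,yaw):  # yaw: world angle of tool y (deg), tool straight down
    s=telemetry.sense(); R=np.array(s["eef_rot"]); a=np.radians(yaw)
    Y=np.array([np.cos(a),np.sin(a),0]); Zt=np.array([0,0,-1.]); G=np.stack([np.cross(Y,Zt),Y,Zt],1)
    d=R.T@(np.array([x,y,z])-s["tcp_pos"])/.75
    print("t",s["time"],"row",np.round(np.r_[d,Ro.from_matrix(R.T@G).as_rotvec(degrees=True)/180],4).tolist(),"F",np.round(s["force"],1),"pos",np.round(s["tcp_pos"],4),"w",s["gripper_width"])
if __name__=="__main__": to(*map(float,sys.argv[1:5]))
E
python3 go.py .4745 -.2775 .13 79.3
```

```text
t 0.1 row [-0.7289, -0.9082, 0.0918, -0.0004, -0.0, -0.0761] F [ 0.3 -0.1 -0.1] pos [0.258  0.5688 0.1978] w 0.08769344071997064
```

Request:
servo_tool:
  plan:
    - [[-0.3, -0.38, 0, 0, 0, -0.03], [-0.3, -0.38, 0, 0, 0, -0.03], [-0.3, -0.38, 0, 0, 0, -0.03], [-0.3, -0.38, 0, 0, 0, -0.03], [-0.5, -0.6225, 0, 0, 0, -0.05], [-0.5, -0.6225, 0, 0, 0, -0.05], [-0.729, -0.908, 0, 0, 0, -0.076], [-0.729, -0.908, 0, 0, 0, -0.076], [-0.729, -0.908, 0, 0, 0, -0.076], [-0.729, -0.908, 0, 0, 0, -0.076], [-0.729, -0.908, 0, 0, 0, -0.076], [-0.729, -0.908, 0, 0, 0, -0.076]]
  gripper: 0.05

```text
time: 1.6
tcp_pos: [0.4441, -0.1592, 0.1987]
eef_rot: [[-0.983, 0.185, 0.001], [0.185, 0.983, 0.0], [-0.001, 0.0, -1.0]]
force: [0.6, 1.2, -0.2]
gripper_width: 0.0461
gripper_force: 0.0
```

```bash
python3 go.py .4745 -.2775 .13 79.3
```

```text
t 1.6 row [-0.069, -0.1475, 0.0915, 0.0001, 0.0002, 0.0001] F [ 0.6  1.2 -0.2] pos [ 0.4441 -0.1592  0.1987] w 0.046099157604317625
```

Request:
servo_tool:
  plan:
    - [[-0.069, -0.1475, 0, 0, 0, 0], [-0.069, -0.1475, 0, 0, 0, 0], [-0.069, -0.1475, 0.05, 0, 0, 0], [-0.069, -0.1475, 0.09, 0, 0, 0], [-0.069, -0.1475, 0.09, 0, 0, 0], [-0.069, -0.1475, 0.09, 0, 0, 0], [-0.069, -0.1475, 0.09, 0, 0, 0]]

```text
time: 2.48
tcp_pos: [0.475, -0.276, 0.1324]
eef_rot: [[-0.983, 0.186, 0.002], [0.186, 0.983, -0.001], [-0.002, -0.0, -1.0]]
force: [-0.4, 0.4, 0.5]
gripper_width: 0.0465
gripper_force: 0.0
```

```bash
python3 - <<'E'
from h import *
import go
f=grab("side"); W=f["W"]
cv2.imwrite("pics/s1.png",cv2.cvtColor(cv2.resize(f["color"][180:360,320:520],None,fx=3,fy=3),cv2.COLOR_RGB2BGR))
go.to(.4745,-.2775,.042,79.3)
E
```

```text
t 2.525 row [0.0005, -0.0022, 0.1204, -0.0, 0.0007, 0.0] F [ 0.5  0.5 -1.2] pos [ 0.475  -0.2759  0.1323] w 0.04627403874354338
```

View pics/s1.png

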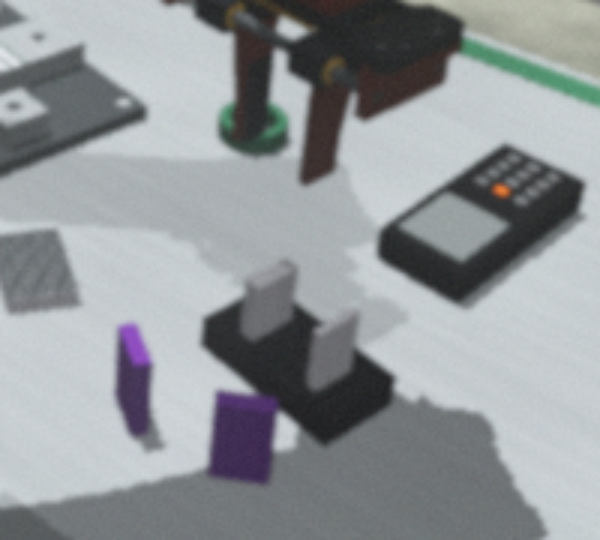

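The crop shows the open fingers, tips near (245,140) and (315,180), straight above the thick plate at (270,270). I'll descend and grip.

Request:
servo_tool:
  plan:
    - [[0, -0.002, 0.04, 0, 0, 0], [0, -0.002, 0.08, 0, 0, 0], [0, -0.002, 0.12, 0, 0, 0], [0, -0.002, 0.12, 0, 0, 0], [0, -0.002, 0.12, 0, 0, 0]]

```text
time: 3.15
tcp_pos: [0.4746, -0.2777, 0.0424]
eef_rot: [[-0.983, 0.186, 0.001], [0.186, 0.983, -0.001], [-0.002, -0.0, -1.0]]
force: [0.8, -0.2, -0.4]
gripper_width: 0.0461
gripper_force: 0.0
```

Request:
servo_tool:
  plan:
    - [[0, 0, 0, 0, 0, 0], [0, 0, 0, 0, 0, 0], [0, 0, 0, 0, 0, 0], [0, 0, 0, 0, 0, 0], [0, 0, 0, 0, 0, 0], [0, 0, 0, 0, 0, 0]]
  gripper: -1

```text
time: 3.9
tcp_pos: [0.4741, -0.2773, 0.0412]
eef_rot: [[-0.983, 0.186, 0.0], [0.186, 0.983, -0.0], [-0.0, -0.0, -1.0]]
force: [0.5, 0.3, 2.9]
gripper_width: 0.0102
gripper_force: 30.0
```

Request:
servo_tool:
  plan:
    - [[0, 0, -0.02, 0, 0, 0], [0, 0, -0.05, 0, 0, 0], [0, 0, -0.09, 0, 0, 0], [0, 0, -0.14, 0, 0, 0], [0, 0, -0.14, 0, 0, 0], [0, 0, -0.14, 0, 0, 0]]

```text
time: 4.65
tcp_pos: [0.4737, -0.2768, 0.1459]
eef_rot: [[-0.983, 0.186, 0.0], [0.186, 0.983, 0.0], [0.0, 0.0, -1.0]]
force: [-0.3, 0.9, -1.1]
gripper_width: 0.0102
gripper_force: 30.0
```

```bash
python3 go.py .5464 .0317 .15 76.7
```

```text
t 4.65 row [-0.0189, 0.4222, -0.0052, 0.0001, -0.0, 0.0144] F [-0.3  0.9 -1.1] pos [ 0.4737 -0.2768  0.1459] w 0.010232580459926623
```

Request:
servo_tool:
  plan:
    - [[-0.003, 0.07, -0.005, 0, 0, 0.002], [-0.006, 0.14, -0.005, 0, 0, 0.005], [-0.01, 0.21, -0.005, 0, 0, 0.007], [-0.013, 0.28, -0.005, 0, 0, 0.01], [-0.016, 0.35, -0.005, 0, 0, 0.012], [-0.019, 0.4, -0.005, 0, 0, 0.0144], [-0.019, 0.422, -0.005, 0, 0, 0.0144], [-0.019, 0.422, -0.005, 0, 0, 0.0144], [-0.019, 0.422, -0.005, 0, 0, 0.0144], [-0.019, 0.422, -0.005, 0, 0, 0.0144]]

```text
time: 5.9
tcp_pos: [0.5466, 0.0293, 0.1499]
eef_rot: [[-0.973, 0.233, 0.0], [0.233, 0.973, -0.0], [-0.0, -0.0, -1.0]]
force: [0.0, 0.3, -1.7]
gripper_width: 0.0101
gripper_force: 30.0
```

```bash
python3 - <<'E'
from h import *
import go
f=grab("side"); W=f["W"]; go.to(.5464,.0317,.09,76.7)
cv2.imwrite("pics/s2.png",cv2.cvtColor(cv2.resize(f["color"][110:260,230:400],None,fx=4,fy=4),cv2.COLOR_RGB2BGR))
c=f["color"].astype(int); k=(abs(W[...,0]-.546)<.05)&(abs(W[...,1]-.032)<.05)&(W[...,2]>.07)&(W[...,2]<.145)&(c.max(2)-c.min(2)<25)&(c.min(2)>80)
p=W[k]; print(len(p),p.min(0),p.max(0)); np.save("/tmp/p.npy",p)
a=np.radians(76.7); Y=np.array([np.cos(a),np.sin(a)]); X=np.array([Y[1],-Y[0]]); q=p[:,:2]-[.5464,.0317]
for lo in np.arange(.09,.145,.01):
  m=(p[:,2]>lo)&(p[:,2]<lo+.01)
  if m.sum()>5: print(round(lo,2),m.sum(),"thick",np.percentile(q[m]@Y,[3,50,97]).round(4),"wide",np.percentile(q[m]@X,[3,50,97]).round(4))
E
```

```text
t 5.95 row [0.001, 0.0027, 0.0799, -0.0, 0.0001, -0.0008] F [-0.3 -0.  -0.9] pos [0.5467 0.0296 0.1499] w 0.010462380897865903
166 [0.52766701 0.01812292 0.11607845] [0.56515506 0.03945112 0.14447218]
0.11 18 thick [-0.0079 -0.0058 -0.0029] wide [-0.0158 -0.0008  0.0194]
0.12 64 thick [-0.0095 -0.0071  0.0015] wide [-0.0171 -0.003   0.0176]
0.13 55 thick [-0.0099 -0.0066  0.0031] wide [-0.0174 -0.0015  0.0188]
0.14 29 thick [-0.01   -0.0078 -0.0007] wide [-0.0168 -0.0035  0.018 ]
```

View pics/s2.png

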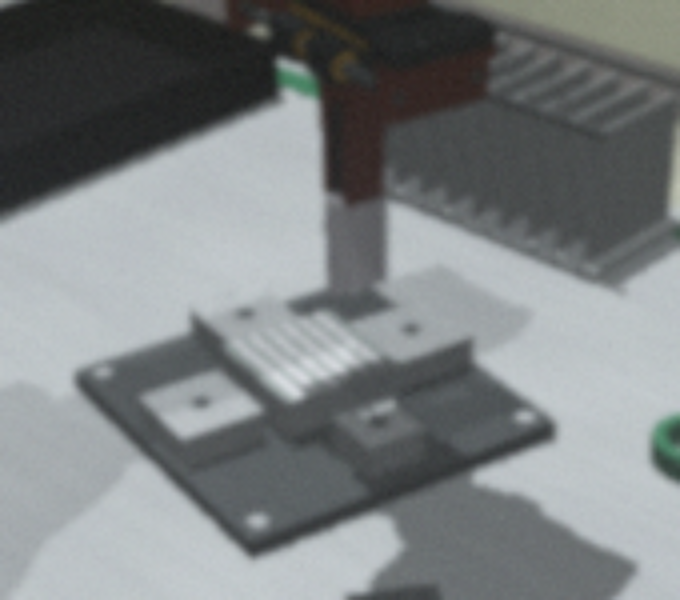

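The spacer hangs upright at crop (355,245), and its near face is where expected. I'll correct y by 2 mm and descend.

Request:
servo_tool:
  plan:
    - [[0.001, 0.0028, 0, 0, 0, 0], [0.001, 0.0028, 0.03, 0, 0, 0], [0.001, 0.0028, 0.06, 0, 0, 0], [0.001, 0.0028, 0.08, 0, 0, 0], [0.001, 0.0028, 0.08, 0, 0, 0], [0.001, 0.0028, 0.08, 0, 0, 0]]

```text
time: 6.7
tcp_pos: [0.547, 0.0332, 0.0904]
eef_rot: [[-0.973, 0.23, 0.001], [0.23, 0.973, 0.0], [-0.001, 0.0, -1.0]]
force: [0.1, 0.0, -0.9]
gripper_width: 0.0101
gripper_force: 30.0
```

```bash
python3 go.py .5464 .0317 .0475 76.7
```

```text
t 6.7 row [0.0004, -0.0022, 0.0572, 0.0001, 0.0003, -0.0001] F [ 0.1  0.  -0.9] pos [0.547  0.0332 0.0904] w 0.010143496755156328
```

Request:
servo_tool:
  plan:
    - [[0, -0.0021, 0, 0, 0, 0], [0, -0.0021, 0, 0, 0, 0], [0, -0.0021, 0, 0, 0, 0], [0, -0.0021, 0, 0, 0, 0]]

```text
time: 7.2
tcp_pos: [0.5462, 0.0318, 0.0899]
eef_rot: [[-0.973, 0.23, 0.0], [0.23, 0.973, 0.0], [-0.0, 0.0, -1.0]]
force: [-0.1, 0.5, -1.4]
gripper_width: 0.01
gripper_force: 30.0
```

```bash
python3 go.py .5464 .0317 .0475 76.7
```

```text
t 7.2 row [-0.0003, -0.0001, 0.0566, 0.0001, 0.0001, -0.0] F [-0.1  0.5 -1.4] pos [0.5462 0.0318 0.0899] w 0.009988141659376754
```

Request:
servo_tool:
  plan:
    - [[0, 0, 0.012, 0, 0, 0], [0, 0, 0.024, 0, 0, 0], [0, 0, 0.034, 0, 0, 0], [0, 0, 0.044, 0, 0, 0], [0, 0, 0.05, 0, 0, 0], [0, 0, 0.05, 0, 0, 0], [0, 0, 0.054, 0, 0, 0], [0, 0, 0.057, 0, 0, 0], [0, 0, 0.057, 0, 0, 0], [0, 0, 0.057, 0, 0, 0]]

```text
time: 8.45
tcp_pos: [0.5463, 0.0318, 0.0472]
eef_rot: [[-0.973, 0.23, 0.0], [0.23, 0.973, 0.0], [-0.0, 0.0, -1.0]]
force: [-0.7, -0.7, 1.4]
gripper_width: 0.0103
gripper_force: 30.0
```

Request:
servo_tool:
  plan:
    - [[0, 0, 0.001, 0, 0, 0], [0, 0, 0.001, 0, 0, 0]]

```text
time: 8.7
tcp_pos: [0.5466, 0.0319, 0.0471]
eef_rot: [[-0.973, 0.23, 0.001], [0.23, 0.973, 0.001], [-0.001, 0.001, -1.0]]
force: [-2.6, -0.6, 8.4]
gripper_width: 0.0102
gripper_force: 30.0
```

Request:
servo_tool:
  plan:
    - [[0, 0, 0, 0, 0, 0], [0, 0, 0, 0, 0, 0], [0, 0, 0, 0, 0, 0], [0, 0, 0, 0, 0, 0], [0, 0, 0, 0, 0, 0], [0, 0, 0, 0, 0, 0]]
  gripper: 0

```text
time: 9.45
tcp_pos: [0.5462, 0.0318, 0.0463]
eef_rot: [[-0.973, 0.23, -0.0], [0.23, 0.973, -0.0], [0.0, -0.0, -1.0]]
force: [0.6, 0.3, -0.5]
gripper_width: 0.0436
gripper_force: 0.0
```

Request:
servo_tool:
  plan:
    - [[0, 0, -0.03, 0, 0, 0], [0, 0, -0.07, 0, 0, 0], [0, 0, -0.11, 0, 0, 0], [0, 0, -0.11, 0, 0, 0], [0, 0, -0.11, 0, 0, 0]]

```text
time: 10.07
tcp_pos: [0.5458, 0.032, 0.1282]
eef_rot: [[-0.973, 0.23, -0.001], [0.23, 0.973, 0.0], [0.001, 0.0, -1.0]]
force: [-0.3, -0.1, -0.3]
gripper_width: 0.0442
gripper_force: 0.0
```

```bash
python3 - <<'E'
from h import *
import go
go.to(.5576,.079,.13,76.7)
a=np.radians(76.7); Y=np.array([np.cos(a),np.sin(a)]); X=np.array([Y[1],-Y[0]])
f=grab("side"); cv2.imwrite("pics/s3.png",cv2.cvtColor(cv2.resize(f["color"][110:260,230:400],None,fx=4,fy=4),cv2.COLOR_RGB2BGR))
W=f["W"]; p=W[(abs(W[...,0]-.546)<.04)&(abs(W[...,1]-.032)<.03)&(W[...,2]>.05)&(W[...,2]<.085)]; q=p[:,:2]-[.5576,.079]
print(len(p),"zmax",np.percentile(p[:,2],97),"along",np.percentile(q@Y,[3,50,97]),"wide",np.percentile(q@X,[3,50,97]))
E
```

```text
t 10.075 row [-0.0009, 0.0646, -0.0024, 0.0, -0.0002, 0.0] F [-0.3 -0.1 -0.3] pos [0.5458 0.032  0.1282] w 0.0441508171821501
161 zmax 0.07543363424257096 along [-0.05584291 -0.05267318 -0.04388847] wide [-0.01773852 -0.00222307  0.01773545]
```

View pics/s3.png

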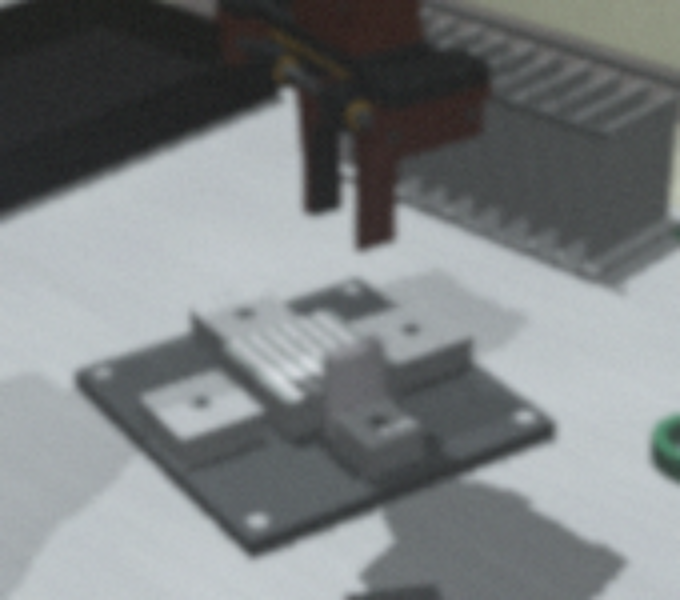

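The spacer stands upright in the gap between tile and small block, at crop (355,380). Now I'll shut the fingers and move over the tile.

Request:
servo_tool:
  plan:
    - [[-0.001, 0.03, 0, 0, 0, 0], [-0.001, 0.0646, 0, 0, 0, 0], [-0.001, 0.0646, 0, 0, 0, 0], [-0.001, 0.0646, 0.02, 0, 0, 0], [-0.001, 0.0646, 0.05, 0, 0, 0], [-0.001, 0.0646, 0.08, 0, 0, 0], [-0.001, 0.0646, 0.1, 0, 0, 0], [-0.001, 0.0646, 0.1, 0, 0, 0], [-0.001, 0.0646, 0.1, 0, 0, 0]]
  gripper: -1

```text
time: 11.25
tcp_pos: [0.5585, 0.0784, 0.0542]
eef_rot: [[-0.973, 0.231, 0.001], [0.231, 0.973, -0.0], [-0.001, 0.0, -1.0]]
force: [-0.4, 0.4, -1.1]
gripper_width: 0.0005
gripper_force: 0.0
```

```bash
python3 go.py .5576 .079 .034 76.7
```

```text
t 11.25 row [0.0013, 0.0005, 0.027, 0.0, 0.0002, -0.0002] F [-0.4  0.4 -1.1] pos [0.5585 0.0784 0.0542] w 0.0004727965765689348
```

Request:
servo_tool:
  plan:
    - [[0, 0, 0.008, 0, 0, 0], [0, 0, 0.014, 0, 0, 0], [0, 0, 0.019, 0, 0, 0], [0, 0, 0.023, 0, 0, 0], [0, 0, 0.026, 0, 0, 0], [0, 0, 0.026, 0, 0, 0], [0, 0, 0.026, 0, 0, 0]]

```text
time: 12.12
tcp_pos: [0.5581, 0.0788, 0.0344]
eef_rot: [[-0.973, 0.23, 0.0], [0.23, 0.973, 0.0], [-0.0, 0.0, -1.0]]
force: [-0.3, -0.1, -0.2]
gripper_width: 0.0001
gripper_force: 0.0
```

```bash
python3 - <<'E'
from h import *
s=telemetry.sense(); print(s["time"],np.round(s["force"],2),np.round(s["tcp_pos"],4))
f=grab("side"); cv2.imwrite("pics/s4.png",cv2.cvtColor(cv2.resize(f["color"][150:240,250:370],None,fx=6,fy=6),cv2.COLOR_RGB2BGR))
W=f["W"]; a=np.radians(76.7); Y=np.array([np.cos(a),np.sin(a)]); X=np.array([Y[1],-Y[0]])
q=W[...,:2]-[.5576,.079]; k=(abs(q@Y)<.036)&(q@X<-.015)&(q@X>-.036)&(W[...,2]<.06)
print(k.sum(),np.percentile(W[k][:,2],[10,50,90]))
z=np.load("/tmp/side0.npz")["W"]; q=z[...,:2]-[.5576,.079]; k=(abs(q@Y)<.036)&(q@X<-.015)&(q@X>-.036)
print(k.sum(),np.percentile(z[k][:,2],[10,50,90]))
E
```

```text
12.125 [-0.29 -0.1  -0.25] [0.5581 0.0788 0.0344]
148 [0.04113531 0.04389292 0.0456717 ]
142 [0.041415   0.04389416 0.04563841]
```

View pics/s4.png

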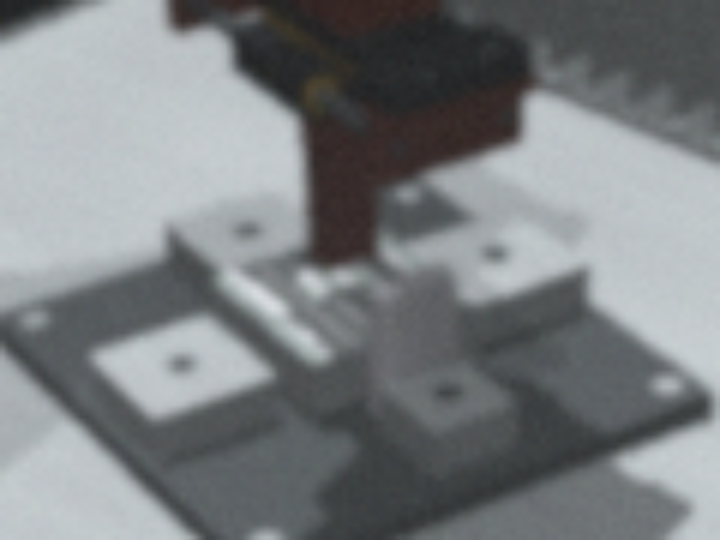

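The tile is still raised (image about unchanged) and there is no contact force, so the tips sit higher than the reading says. I'll go on down in small steps, watching the force.

Request:
servo_tool:
  plan:
    - [[0, 0, 0.003, 0, 0, 0], [0, 0, 0.006, 0, 0, 0], [0, 0, 0.006, 0, 0, 0], [0, 0, 0.006, 0, 0, 0]]

```text
time: 12.68
tcp_pos: [0.558, 0.0787, 0.0298]
eef_rot: [[-0.973, 0.23, -0.0], [0.23, 0.973, -0.0], [0.0, -0.0, -1.0]]
force: [-0.8, 0.5, 0.8]
gripper_width: 0.0005
gripper_force: 0.0
```

Request:
servo_tool:
  plan:
    - [[0, 0, 0.003, 0, 0, 0], [0, 0, 0.006, 0, 0, 0], [0, 0, 0.006, 0, 0, 0], [0, 0, 0.006, 0, 0, 0]]

```text
time: 13.18
tcp_pos: [0.558, 0.0788, 0.0253]
eef_rot: [[-0.973, 0.23, -0.0], [0.23, 0.973, 0.0], [0.0, 0.0, -1.0]]
force: [-0.1, 0.1, 0.7]
gripper_width: 0.0006
gripper_force: 0.0
```

```bash
cat > chk.py <<'E'
from h import *
f=grab("side"); W=f["W"]; a=np.radians(76.7); Y=np.array([np.cos(a),np.sin(a)]); X=np.array([Y[1],-Y[0]])
z0=np.load("/tmp/side0.npz")["W"]
q=z0[...,:2]-[.5576,.079]
k=(abs(q@Y)<.036)&(q@X<-.018)&(q@X>-.036)&(z0[...,2]>.036)
print("same-pixel height change mm",np.nanpercentile((W-z0)[k][:,2]*1000,[10,50,90]).round(1))
c=f["color"].astype(int); q=W[...,:2]-[.5576,.079]
k=(c[...,0]-c[...,2]>12)&(c.max(2)<120)&(np.linalg.norm(q,axis=-1)<.04)&(W[...,2]<.12)
p=W[k]; print("finger",len(p),"zlow",np.sort(p[:,2])[[0,3,10,20]].round(4), "along",np.percentile(q[k]@Y,[3,97]).round(3),"wide",np.percentile(q[k]@X,[3,97]).round(3))
E
python3 chk.py
```

```text
same-pixel height change mm [-1.8  0.   2.3]
finger 66 zlow [0.0565 0.0586 0.0627 0.0722] along [-0.014 -0.006] wide [-0.012  0.005]
```

```bash
python3 - <<'E'
from h import *
f=grab("side"); cv2.imwrite("pics/s5.png",cv2.cvtColor(cv2.resize(f["color"][150:230,260:360],None,fx=7,fy=7,interpolation=cv2.INTER_NEAREST),cv2.COLOR_RGB2BGR))
d=f["W"][...,2]; 
for v in range(170,204,2): print(v,(d[v,296:316:2]*1000).round().tolist(), f["color"][v,300:310:3].tolist())
s=telemetry.sense(); print(s["effort"],s["tcp_pos"])
E
```

```text
170 [137.0, 141.0, 143.0, 144.0, 147.0, 149.0, 136.0, 137.0, 168.0, 171.0] [[51, 48, 39], [61, 56, 50], [58, 60, 61], [45, 45, 45]]
172 [0.0, 2.0, 137.0, 136.0, 129.0, 147.0, 149.0, 150.0, 162.0, 165.0] [[67, 68, 67], [54, 49, 44], [49, 52, 53], [62, 65, 66]]
174 [5.0, 4.0, 111.0, 114.0, 120.0, 121.0, 146.0, 148.0, 157.0, 160.0] [[104, 103, 103], [52, 43, 41], [51, 43, 43], [58, 57, 58]]
176 [-0.0, 1.0, 107.0, 107.0, 114.0, 117.0, 112.0, 144.0, 154.0, 156.0] [[120, 119, 119], [48, 41, 39], [52, 39, 37], [54, 48, 46]]
178 [-0.0, 2.0, 101.0, 102.0, 110.0, 109.0, 107.0, 106.0, 148.0, 147.0] [[136, 136, 140], [52, 42, 41], [55, 41, 41], [53, 41, 41]]
180 [3.0, 4.0, 95.0, 96.0, 103.0, 103.0, 102.0, 102.0, 143.0, 141.0] [[143, 147, 148], [54, 43, 44], [63, 54, 50], [55, 44, 42]]
182 [3.0, -0.0, 89.0, 92.0, 97.0, 98.0, 94.0, 95.0, 135.0, 136.0] [[155, 157, 160], [54, 42, 44], [58, 45, 46], [59, 47, 47]]
184 [37.0, 36.0, -0.0, 87.0, 93.0, 90.0, 89.0, 87.0, 85.0, 14.0] [[151, 155, 156], [54, 45, 45], [54, 43, 42], [55, 43, 43]]
186 [35.0, 35.0, 35.0, 81.0, 86.0, 88.0, 85.0, 83.0, 14.0, 12.0] 
[... 527 characters left out ...]
, [56, 44, 43], [58, 46, 46]]
196 [44.0, 46.0, 41.0, 52.0, 56.0, 56.0, 55.0, 43.0, 44.0, 74.0] [[174, 177, 182], [107, 101, 104], [58, 47, 46], [69, 63, 63]]
198 [43.0, 44.0, 45.0, 45.0, 53.0, 47.0, 43.0, 44.0, 73.0, 76.0] [[141, 149, 147], [141, 143, 145], [78, 75, 74], [89, 94, 94]]
200 [42.0, 44.0, 41.0, 43.0, 46.0, 45.0, 44.0, 44.0, 72.0, 71.0] [[126, 130, 135], [104, 112, 112], [106, 106, 109], [91, 96, 97]]
202 [43.0, 46.0, 44.0, 46.0, 45.0, 44.0, 46.0, 45.0, 66.0, 65.0] [[110, 117, 117], [125, 131, 131], [109, 117, 117], [119, 121, 125]]
[ 1.97782465e-03 -5.49503696e+01  8.05260390e+00 -2.02311981e+01
  1.34461295e-02  7.66542787e-02  2.57637862e-05] [0.55809709 0.07876188 0.02534187]
```

View pics/s5.png

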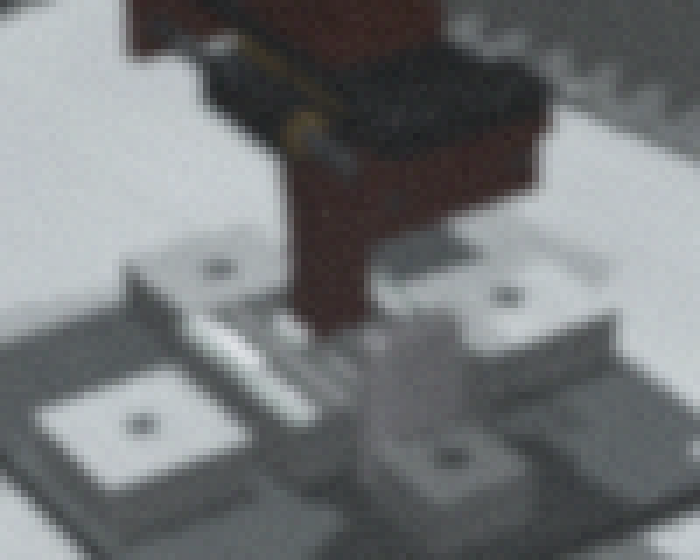

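Tips are about 6 to 8 mm above the tile (crop (325,330)) and clear of the spacer, so I'll continue down.

Request:
servo_tool:
  plan:
    - [[0, 0, 0.003, 0, 0, 0], [0, 0, 0.006, 0, 0, 0], [0, 0, 0.006, 0, 0, 0], [0, 0, 0.006, 0, 0, 0]]

```text
time: 13.78
tcp_pos: [0.558, 0.0787, 0.0208]
eef_rot: [[-0.973, 0.23, -0.0], [0.23, 0.973, -0.0], [0.0, -0.0, -1.0]]
force: [0.7, 0.1, 0.1]
gripper_width: 0.0008
gripper_force: 0.0
```

Request:
servo_tool:
  plan:
    - [[0, 0, 0.003, 0, 0, 0], [0, 0, 0.005, 0, 0, 0], [0, 0, 0.005, 0, 0, 0], [0, 0, 0.005, 0, 0, 0]]

```text
time: 14.28
tcp_pos: [0.5582, 0.0788, 0.0172]
eef_rot: [[-0.973, 0.23, 0.0], [0.23, 0.973, 0.0], [-0.0, 0.0, -1.0]]
force: [-0.5, -0.5, 3.8]
gripper_width: 0.0006
gripper_force: 1.8
```

```bash
python3 chk.py
```

```text
same-pixel height change mm [-3.5 -0.8  1.3]
finger 77 zlow [0.0482 0.0534 0.0597 0.0664] along [-0.014 -0.006] wide [-0.012  0.005]
```

Contact has begun (3.8 N). I'll press on to the stop.

Request:
servo_tool:
  plan:
    - [[0, 0, 0.002, 0, 0, 0], [0, 0, 0.005, 0, 0, 0], [0, 0, 0.007, 0, 0, 0], [0, 0, 0.007, 0, 0, 0], [0, 0, 0.007, 0, 0, 0]]

```text
time: 14.95
tcp_pos: [0.5582, 0.0788, 0.0118]
eef_rot: [[-0.973, 0.23, 0.0], [0.23, 0.973, 0.0], [-0.0, 0.0, -1.0]]
force: [-0.8, -0.0, 6.9]
gripper_width: 0.0006
gripper_force: 2.8
```

Request:
servo_tool:
  plan:
    - [[0, 0, 0.001, 0, 0, 0], [0, 0, 0.002, 0, 0, 0], [0, 0, 0.002, 0, 0, 0], [0, 0, 0.002, 0, 0, 0]]

```text
time: 15.45
tcp_pos: [0.5582, 0.0788, 0.0104]
eef_rot: [[-0.973, 0.23, 0.0], [0.23, 0.973, 0.0], [-0.0, 0.0, -1.0]]
force: [-0.7, 0.6, 5.9]
gripper_width: 0.0006
gripper_force: 3.1
```

```bash
python3 chk.py
```

```text
same-pixel height change mm [-10.8  -8.   -5.5]
finger 68 zlow [0.0413 0.0462 0.0535 0.0629] along [-0.015 -0.003] wide [-0.013  0.005]
```

Request:
servo_tool:
  plan:
    - [[0, 0, 0.001, 0, 0, 0], [0, 0, 0.0015, 0, 0, 0], [0, 0, 0.0015, 0, 0, 0], [0, 0, 0.0015, 0, 0, 0]]

```text
time: 16.0
tcp_pos: [0.5582, 0.0788, 0.0102]
eef_rot: [[-0.973, 0.23, 0.0], [0.23, 0.973, 0.001], [-0.0, 0.001, -1.0]]
force: [-3.3, -0.1, 16.7]
gripper_width: 0.0003
gripper_force: 8.5
```

Request:
servo_tool:
  plan:
    - [[0, 0, 0, 0, 0, 0], [0, 0, 0, 0, 0, 0], [0, 0, 0, 0, 0, 0], [0, 0, 0, 0, 0, 0]]

```text
time: 16.5
tcp_pos: [0.5583, 0.0788, 0.0102]
eef_rot: [[-0.973, 0.23, 0.0], [0.23, 0.973, 0.001], [-0.0, 0.001, -1.0]]
force: [-4.5, 0.3, 16.9]
gripper_width: 0.0004
gripper_force: 8.5
```

```bash
python3 chk.py; python3 - <<'E'
from h import *
f=grab("side"); cv2.imwrite("pics/s6.png",cv2.cvtColor(cv2.resize(f["color"][150:230,260:360],None,fx=7,fy=7),cv2.COLOR_RGB2BGR))
E
```

```text
same-pixel height change mm [-10.5  -7.9  -5.6]
finger 64 zlow [0.0459 0.0483 0.0558 0.0634] along [-0.014 -0.002] wide [-0.012  0.006]
```

View pics/s6.png

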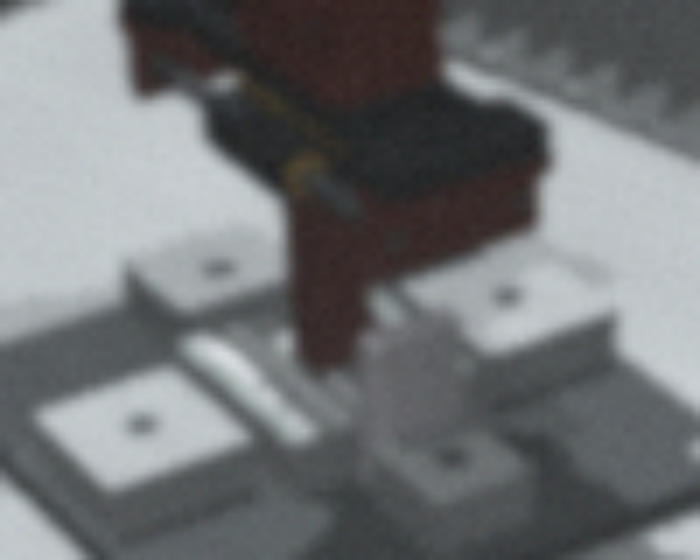

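The tile is flush with the blocks under the fingers at (325,365), and the spacer is upright and untouched at (415,380).

```bash
python3 -c "
from rig import robot; print(robot.close_job())"
```

```text
the job is handed in; nothing more can be done
None
```

I handed the job in with the thick spacer upright and let go in the 17 mm gap, and the tile held flush by the fingers at about 17 N; the hand-in returned no verdict.

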